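# Set the press's stop collar with a setting fork

### The arm

A 6-joint arm with a two-finger parallel gripper is mounted at the origin on the work surface. World frame = base frame: x ahead of the robot, y to its left, z up, the work surface at z = 0. Lengths are in m, angles in rad, forces in N, time in s.
With the tool pointing down it reaches from about 0.35 to 0.775 m from the base axis. Payload 7.3 kg.
Tool frame: the origin (TCP) lies between the finger pads; the fingertips stand 8 mm ahead of it and the grasp point (between the pads) lies 11 mm behind it; z points along the fingers, y is the line along which they close (so a half turn about z gives the same grasp; the last joint's range is limited). The gripper opens to 92 mm and grips with 3 to 60 N. Pads are 19 mm wide; open, the fingers measure 130 mm over their backs; the gripper's body (75 mm by 190 mm) begins 47 mm behind the grasp point.
Start: joints at [1.002, 0.342, 1.524, -0, 1.275, -0.146], TCP at [0.215, 0.479, 0.235] pointing down, gripper open.
Joint ranges: [-2.53, 2.53], [-0.77, 2.02], [0.04, 2.7], [-1, 4.14], [0.28, 2.66], [-3.11, 3.11]. Speed limits (rad/s): [2.57, 2.57, 3.14, 3.14, 3.14, 3.14].

### API

Orientations are given as a unit quaternion [x, y, z, w].
In Python, from plant import status, viewer, ctrl, finder gives the robot as it stands.
- The arm moves only by the shell command python3 -m inch 'ROWS' [FORCE]. ROWS is JSON, one flat list of numbers, 7 for each row, row after row: the turn, a rotation vector about the tool's x, y, z in degrees, then the shift along the tool's x, y, z in m, then the gripper command: -1 is fully open, 1 is shut, values between are in proportion. In form: [ax, ay, az, tx, ty, tz, fingers, ax, ay, az, tx, ty, tz, fingers, ...]. A call has exactly 5 rows; each row is the pose to reach, as a shift and turn from the pose commanded when the call began, along the tool's axes at that moment; what a row does not reach only later rows make up. A row lasts 1/8 s, in which the tool goes at most 62.5 mm and 10.7 degrees, less where a joint would pass 70% of its speed; a pose out of reach is approached as far as the arm can. A call with a gripper value outside its range is refused whole. The fingers move at their own pace and stop on an object; FORCE is the grip in N (left out, the last holds). Time passes only in rows, so rows that repeat a pose let the fingers close, or fill a call up. It gives the time, the measured TCP pose, the force, the opening and the grip force at its end, in the units of the state.
- status.sense(): the state, without advancing time (a new reading comes with each control period).
- viewer.capture(name): name is "scene" or "top" or "wrist"; returns the picture (400x640x3 uint8, blue, green, red); there is no depth.
- viewer.calibration(name): a dict with "fx", "fy", "cx", "cy" (pixels), "view" (4x4, takes a point from world to camera coordinates). Camera axes: x right, y up, looking along -z (the intrinsics and any distortion apply to the point x, -y, -z); pixel columns grow to the right and rows downward; lengths in m; the calibration is good to about 2 mm. A picture is of the moment at which its call begins: read the wrist's pose just before it. calibration takes no time and is no camera call; for the wrist camera it gives the pose at the moment of the call.
- ctrl.close_job(): hands the job in; it is judged then, once.
Trained networks look in the newest picture that a camera, given by its name, has taken for a name from the list of things; names that differ only in an ending like _2 or _b are one class to them, and where a whole thing is asked for, a point or a joint stands for the part that bears it (a point fixed in the world has none). Each returns a list of dicts, best first, with "score" (0 to 1); they miss things now and then, are a little off and sometimes report something else, mostly with a low value. They report only what shows in the picture. A call takes as long as a camera call. They do not tell look-alikes from the thing itself.
- finder.regions_of(target, camera): "region" (400x640 bool, what is visible of it).
- finder.tip_of(target, camera): "xyz" ([x, y, z] in m, in the coordinates of the camera as it stood for that picture, good to about 4 mm: a listed point, or the origin of a listed thing).
The state is a dict: "time_s": time; "qpos": joint angles; "qd": joint speeds; "effort": joint torques, N m; "tool_pos": TCP position; "tcp_rot": TCP orientation; "ft_force": force on the tool from outside, world axes, zero at the start; "moment": the same for the moment, N m; "gripper_width": finger opening in m; "gripper_force": force on a finger pad.
Only numpy, scipy, OpenCV 4.12 (cv2) and the standard library are available. Lean on these libraries where they do the work, as an engineer would, in place of code of your own. Each camera call takes 0.05 s, during which the arm holds its last target. There are 200 camera calls.

### The job

Set the stroke stop of the red bench press with the red 36 mm setting fork: slip the fork fully round the threaded ram so that it lies flat on the press head under the brass collar, and spin the knurled collar down (clockwise from above) until its worn rubber buffer just bears on the fork - finger-light, never forced. Then draw the fork out without disturbing the collar and stand it back on the black mat, leaving the other forks and the things on the counter where they are.

Things in the scene. Friction and masses are not known exactly. Their poses are not given: they have to be found in the camera images.
- seat (a point): Point where the ram's axis crosses the flat steel top of the press head, 200 mm above the table. x points from the press's front to its column, z up. The steel top reaches 49 mm in front of the axis, 37 mm behind it and 33 mm to either side. The upper ram is a threaded rod 20 mm in diameter that ends 82 mm above this point; only it and the collar stand above the head.
- press: The red bench press, fixed; origin on the table under the ram's axis, axes as the seat's. Foot 115 mm wide, from 75 mm in front of to 165 mm behind the axis. A lever and pinion shaft at the sides of the head, up to 85 mm off the axis, stay below the head's top. The press with its ram is 282 mm high; nothing else in reach is higher than 200 mm.
- collar_under (a point): Centre of the underside of the collar's brass, on the ram's axis. Brass knurled stop collar, 44 mm in diameter, 22 mm high from this point up; starts 48 to 56 mm above the seat; can be gripped across at any yaw. A worn black rubber buffer ring, 37 mm in diameter, projects below the brass: its flat face lies 2 to 7 mm under this point, unmeasured and different each time.
- collar: The same collar (same origin), turning on the steep right-hand thread: one turn clockwise from above takes it 40 mm down. It turns with about 0.025 N m and stays where left; bearing load adds 0.006 N m per newton, and over about 6 N it runs back when let go. The buffer gives 1 mm per 16 N; the rules call it buffer_c0, a point 4.5 mm above its face.
- fork_red_grip (a point): The red setting fork, loose, about 0.18 kg: red U-shaped end 44 x 44 mm with a straight bare-aluminium handle behind it, 14 mm wide, from 22 to 98 mm behind the slot's centre; all of it 36 mm high. This point is mid-width in the handle, 75 mm behind the slot's centre, 22 mm above the underside. x points from the handle to the fork's open end, z up.
- fork_red_slot (a point): Centre of the red fork's slot, on the level of its underside; same axes. The slot is 26 mm wide, open towards +x, and its closed end lies 12 mm behind this point; the prongs end 22 mm ahead of it.
- fork_yellow_grip (a point): A yellow setting fork, loose, about 0.18 kg, standing on the mat at the start: painted U-shaped fork end 44 x 44 mm, 44 mm high throughout, with a straight bare-aluminium handle 14 mm wide behind it, otherwise like the red one; not to be used. Handle point 75 mm behind the slot's centre, 26 mm above the underside.
- fork_blue_grip (a point): A blue setting fork, loose, about 0.18 kg, standing on the mat at the start: painted U-shaped fork end 44 x 44 mm, 28 mm high throughout, with a straight bare-aluminium handle 14 mm wide behind it, otherwise like the red one; not to be used. Handle point 75 mm behind the slot's centre, 18 mm above the underside.
- mat: Black rubber mat, 170 (x) x 260 (y) x 4 mm, fixed on the table; origin at the centre of its underside. The three forks stand on it about 85 mm apart in y, handles towards its -x side.
- bush: Loose steel bush standing on the table, 40 mm in diameter, 45 mm high; origin at its underside. Leave alone.
- hitch_pin: Loose zinc-yellow hitch pin with a red cross handle lying on the table, about 130 mm long, 32 mm high; leave alone.
- shackle: Loose steel D-shackle lying on the table, about 75 x 65 x 16 mm; leave alone.
- grease_tin: Loose tin with a white label, 80 mm in diameter, 100 mm high, standing; leave alone.
- spray: Loose bottle with a red cap, 54 mm in diameter, 170 mm high, standing; leave alone.
- carton: Loose cardboard carton, 100 x 150 x 60 mm; leave alone.
Mind the look-alikes: they are no part of the job. What is shaped like the part that bears fork_red_grip but turquoise is not meant.

How it is judged:
On the way, in this order (a step that is already met when the one before it is completed fails the run):
1. the red fork lies flat on the press head, round the ram (horizontal distance between fork_red_slot and seat below 0.01 m and z of fork_red_slot in the frame of seat below 0.0015 m and angle between fork_red_slot's own z axis and vertical below 0.04 rad), for 0.2 s.
2. the collar's buffer bears on the fork, which lies flat on the head (contact force between collar and fork_red above 1 N and z of buffer_c0 in the frame of seat below 0.042 m and z of fork_red_slot in the frame of seat below 0.0015 m and horizontal distance between fork_red_slot and seat below 0.012 m), for 0.3 s.
At the end, for the whole second after the job is handed in: The face of the collar's buffer stands 36 mm (plus or minus 1.5 mm) above the press head (its centre buffer_c0 4.5 mm higher), and the red fork stands upright, at rest, with its slot centre over the mat (z of buffer_c0 in the frame of seat between 0.039 and 0.042 m and x of fork_red_slot in the frame of mat between -0.085 and 0.085 m and y of fork_red_slot in the frame of mat between -0.13 and 0.13 m and z of fork_red_slot in the frame of mat below 0.007 m and angle between fork_red_slot's own z axis and vertical below 0.1 rad and linear speed of fork_red below 0.02 m/s); the robot touches nothing.
It fails at once if the collar is forced on the fork (more than 20 N between them) (contact force between collar and fork_red above 20 N).
It fails at once if another fork is shifted more than 15 mm (distance of any of fork_yellow_grip, fork_blue_grip from where it was at the start of the episode above 0.015 m).
It fails at once if a thing on the counter is shifted more than 20 mm or knocked over (distance of any of bush, hitch_pin, shackle, grease_tin, spray, carton from where it was at the start of the episode above 0.02 m or angle between any of bush, grease_tin, spray's own z axis and vertical above 0.4 rad).
It also fails if it takes over 72 s, if anything falls off the work surface, if the arm or the gripper's body presses on something with over 40 N, if the wrist force passes 120 N, or if a joint passes its speed limit or range.

## Working session

There is one attempt and no reset: what is moved stays moved. The work goes in short steps, Python scripts to look and compute and a shell command to move; the robot and the scene stay as the last step left them, time stands still between calls to the robot, and variables do not carry over. Pictures are saved under pics/ and viewed, at most 10 in all, crops included, and the job is handed in when it is done.

```bash
mkdir -p pics; ls
cat > h.py <<'E'
import numpy as np, cv2
from plant import status, viewer, ctrl, finder
from scipy.spatial.transform import Rotation as R
def world(cam,p,view=None):
    V=np.array(viewer.calibration(cam)["view"]) if view is None else view
    p=np.asarray(p,float)
    return (np.linalg.inv(V)@np.r_[p,1])[:3]
def tool():
    s=status.sense(); return np.array(s["tool_pos"]),R.from_quat(s["tcp_rot"]),s
def find(t,cam,n=3):
    return [(round(d["score"],2),world(cam,d["xyz"]).round(4)) for d in finder.tip_of(t,cam)[:n]]
def delta(target):
    p,r,s=tool(); return r.inv().apply(np.array(target)-p).round(4)
E
python3 - <<'E'
from h import *
p,r,s=tool(); print(p,r.as_matrix().round(3),s["time_s"],s["gripper_width"])
ims=[viewer.capture(c) for c in ("scene","top")]
cv2.imwrite("pics/a.png",ims[0]);cv2.imwrite("pics/b.png",ims[1])
V=np.array(viewer.calibration("scene")["view"])
p=[.5,0,.1]; print(world("scene",[0,0,-1]),viewer.calibration("top"))
for t in ("seat","collar_under","fork_red_grip","fork_red_slot","fork_yellow_grip","fork_blue_grip","mat","bush","spray","grease_tin","carton","press"):
    for c in ("scene","top"): print(t,c,find(t,c))
E
```

```text
pics
[0.21518423 0.47843729 0.2340445 ] [[-0.912  0.41  -0.001]
 [ 0.41   0.912 -0.001]
 [ 0.    -0.002 -1.   ]] 0.0 0.09141350299294698
[ 0.65943214 -0.04538279  0.30914892] {'fx': 425.1041885392394, 'fy': 425.1041885392394, 'cx': 321.3242717117128, 'cy': 198.92118674491874, 'view': array([[-0.01475205, -0.99985297, -0.00874106,  0.00304397],
       [ 0.98401883, -0.01606878,  0.17733789, -0.55691621],
       [-0.17745228, -0.00598527,  0.98411121, -1.39205138],
       [ 0.        ,  0.        ,  0.        ,  1.        ]])}
seat scene [(0.91, array([ 0.5474, -0.2421,  0.2018])), (0.34, array([ 0.5497, -0.2423,  0.0036]))]
seat top [(0.87, array([ 0.5428, -0.2406,  0.2026]))]
collar_under scene [(0.71, array([ 0.5433, -0.2403,  0.2505])), (0.65, array([ 0.6036, -0.5125,  0.0011]))]
collar_under top [(0.57, array([ 0.542 , -0.241 ,  0.2488]))]
fork_red_grip scene [(0.77, array([0.5037, 0.267 , 0.0264])), (0.64, array([0.3389, 0.2913, 0.021 ]))]
fork_red_grip top [(0.78, array([0.3488, 0.2899, 0.0216])), (0.75, array([0.5064, 0.2623, 0.0258]))]
fork_red_slot scene [(0.97, array([0.3406
[... 699 characters left out ...]
 [(0.52, array([ 0.6944,  0.0127, -0.    ]))]
bush top [(0.62, array([ 0.6962,  0.0125, -0.001 ]))]
spray scene [(0.85, array([0.5324, 0.4629, 0.0025]))]
spray top [(0.58, array([5.270e-01, 4.666e-01, 3.000e-04]))]
grease_tin scene [(0.71, array([ 4.790e-01, -4.356e-01, -3.000e-04]))]
grease_tin top [(0.89, array([ 0.473 , -0.4383,  0.0043])), (0.39, array([0.5095, 0.2641, 0.0234]))]
carton scene [(0.96, array([ 0.6026, -0.5081,  0.0012])), (0.36, array([ 0.5447, -0.2407,  0.2016]))]
carton top [(0.89, array([ 0.601 , -0.5069,  0.002 ]))]
press scene [(0.72, array([ 0.5481, -0.2419,  0.0037])), (0.27, array([ 0.5413, -0.2383,  0.2475]))]
press top [(0.57, array([ 0.5489, -0.2399, -0.0007]))]
```

View pics/b.png

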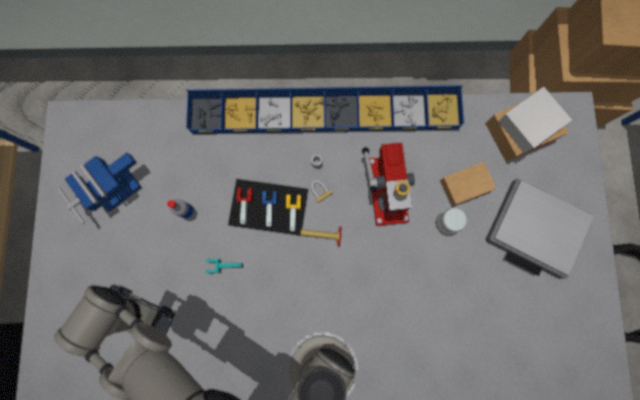

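View pics/a.png

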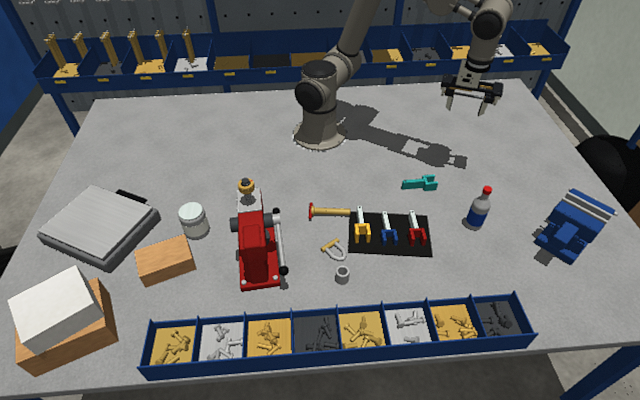

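The top picture shows the red fork at (245,205), blue at (268,208) and yellow at (293,212) on the mat. The turquoise look-alike is at (223,266) and the press head and collar at (400,190), with the press front towards the robot. I'll move above the red fork's handle.

```bash
python3 -m inch '[0,0,-10,-0.06,-0.013,0,0.2, 0,0,-20,-0.12,-0.026,0,0.2, 0,0,-24.2,-0.18,-0.039,0,0.2, 0,0,-24.2,-0.24,-0.052,0,0.2, 0,0,-24.2,-0.30,-0.065,0,0.2]'
python3 -m inch '[0,0,0,-0.05,0.0,0,0.2, 0,0,0,-0.05,0.0,0,0.2, 0,0,0,-0.05,0.0,0,0.2,0,0,0,-0.05,0.0,0,0.2,0,0,0,-0.05,0.0,0,0.2]'
python3 - <<'E'
from h import *
p,r,s=tool(); print(p,r.as_matrix().round(3),s["qpos"],s["gripper_width"],s["ft_force"])
im=viewer.capture("wrist");cv2.imwrite("pics/c.png",im)
for t in ("fork_red_grip","fork_red_slot","fork_blue_grip"): print(t,find(t,"wrist"))
E
```

```text
time_s: 1.92
tool_pos: [0.4588, 0.2988, 0.2349]
tcp_rot: [0.0, 1.0, 0.0, 0.0]
ft_force: [0.6, 1.0, -0.1]
gripper_width: 0.0466
gripper_force: 0.0
time_s: 2.55
tool_pos: [0.5065, 0.3006, 0.2352]
tcp_rot: [-0.0, 1.0, 0.0, 0.0]
ft_force: [-0.6, 0.5, -0.3]
gripper_width: 0.0369
gripper_force: 0.0
[0.50647591 0.30063776 0.23519986] [[-1.    -0.001  0.   ]
 [-0.001  1.     0.   ]
 [-0.     0.    -1.   ]] [ 4.05560873e-01  4.59798803e-01  1.33941139e+00  9.38279676e-05
  1.34187808e+00 -1.16610905e+00] 0.036895384679596084 [-0.5883649   0.51789725 -0.28709829]
fork_red_grip [(0.97, array([0.5049, 0.2652, 0.0234])), (0.33, array([0.5273, 0.4672, 0.0011]))]
fork_red_slot [(0.88, array([ 0.5799,  0.2588, -0.0006]))]
fork_blue_grip [(0.73, array([0.4964, 0.1757, 0.0217]))]
```

View pics/c.png

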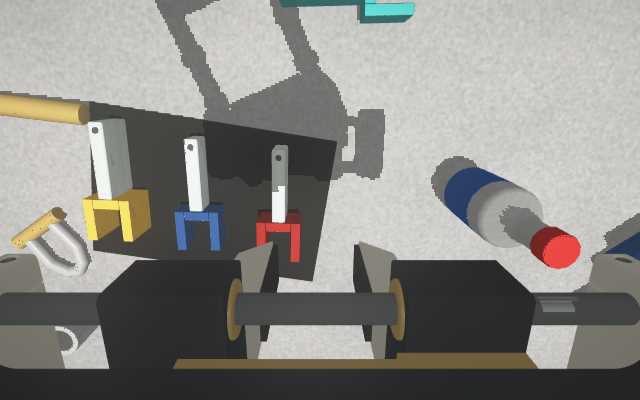

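The wrist picture shows the red fork: handle running from (280,147) to (279,212), U-end at (278,235). Blue is left of it at (197,180). The fork's yaw is small, so I'll measure it on the top plane.

```bash
cat >> h.py <<'E'
def px2plane(cam,uv,z):
    c=viewer.calibration(cam); V=np.array(c["view"]); I=np.linalg.inv(V)
    uv=np.atleast_2d(uv); d=np.c_[(uv[:,0]-c["cx"])/c["fx"],-(uv[:,1]-c["cy"])/c["fy"],-np.ones(len(uv))]@I[:3,:3].T
    o=I[:3,3]; return o+d*((z-o[2])/d[:,2])[:,None]
E
python3 - <<'E'
from h import *
im=cv2.imread("pics/c.png"); 
g=im.min(2)
pts=[]
for v in range(152,206,3):
    u=np.where(g[v,255:305]>100)[0]+255
    if len(u): pts.append((u.min(),u.max(),v))
pts=np.array(pts); print(pts[::3])
for k in (0,1):
    w=px2plane("wrist",pts[:,[k,2]],.040); print(w[[0,-1]].round(4),np.degrees(np.polyfit(w[:,0],w[:,1],1)[0]))
E
```

```text
[[272 287 152]
 [272 287 161]
 [272 287 170]
 [272 287 179]
 [272 287 188]
 [272 287 197]]
[[0.4839 0.2588 0.04  ]
 [0.5358 0.257  0.04  ]] -2.0474218736823993
[[0.4839 0.2734 0.04  ]
 [0.5358 0.2722 0.04  ]] -1.3388285035332959
```

```bash
python3 -m inch '[0,0,2,0.0015,-0.035,0.05,0.2, 0,0,2,0.0015,-0.035,0.10,0.2, 0,0,2,0.0015,-0.035,0.15,0.2, 0,0,2,0.0015,-0.035,0.19,0.2, 0,0,2,0.0015,-0.035,0.217,0.2]'
python3 -m inch '[0,0,0,0,0,0,0.2,0,0,0,0,0,0,1,0,0,0,0,0,0,1,0,0,0,0,0,0,1,0,0,0,0,0,0,1]' 30
python3 -m inch '[0,0,0,0,0,0,1,0,0,0,0,0,-0.01,1,0,0,0,0,0,-0.05,1,0,0,0,0,0,-0.1,1,0,0,0,0,0,-0.15,1]'
```

```text
time_s: 3.38
tool_pos: [0.505, 0.2648, 0.0158]
tcp_rot: [0.018, 1.0, -0.0, -0.001]
ft_force: [0.1, -0.5, -0.3]
gripper_width: 0.0367
gripper_force: 0.0
time_s: 4.0
tool_pos: [0.5065, 0.2652, 0.0191]
tcp_rot: [0.018, 1.0, 0.0, 0.001]
ft_force: [-1.7, -1.6, 5.9]
gripper_width: 0.0137
gripper_force: 29.9
time_s: 4.62
tool_pos: [0.5053, 0.265, 0.1694]
tcp_rot: [0.018, 1.0, -0.0, -0.0]
ft_force: [0.8, 0.5, -2.4]
gripper_width: 0.0139
gripper_force: 29.9
```

```bash
python3 -m inch '[0,0,0,0.012,-0.01,-0.05,1, 0,0,0,0.024,-0.065,-0.10,1,0,0,0,0.036,-0.12,-0.10,1,0,0,0,0.048,-0.175,-0.10,1,0,0,0,0.060,-0.23,-0.10,1]'
python3 -m inch '[0,0,0,0.012,-0.055,0,1, 0,0,0,0.024,-0.11,0,1,0,0,0,0.036,-0.165,0,1,0,0,0,0.047,-0.22,0,1,0,0,0,0.047,-0.28,0,1]'
python3 - <<'E'
from h import *
p,r,s=tool(); print(p,r.as_matrix().round(3),s["qpos"],s["gripper_width"])
im=viewer.capture("wrist");cv2.imwrite("pics/d.png",im)
viewer.capture("scene");viewer.capture("top")
for c in ("wrist","scene","top"):
  for t in ("seat","collar_under","fork_red_grip","fork_red_slot"): print(t,c,find(t,c,2))
E
```

```text
time_s: 5.25
tool_pos: [0.4366, 0.0358, 0.2683]
tcp_rot: [0.017, 1.0, -0.0, 0.0]
ft_force: [0.2, -1.0, -2.7]
gripper_width: 0.0136
gripper_force: 29.9
time_s: 5.88
tool_pos: [0.3797, -0.242, 0.2684]
tcp_rot: [0.018, 1.0, 0.0, 0.0]
ft_force: [1.3, -0.3, -1.3]
gripper_width: 0.014
gripper_force: 29.9
[ 0.37969556 -0.24197889  0.26835205] [[-0.999  0.035  0.001]
 [ 0.035  0.999  0.   ]
 [-0.001  0.    -1.   ]] [-7.38188490e-01  1.76369296e-01  1.65524294e+00  4.22915368e-04
  1.30962881e+00 -2.27363222e+00] 0.013957180288042029
seat wrist [(0.31, array([ 4.761e-01, -4.394e-01,  3.000e-04]))]
collar_under wrist []
fork_red_grip wrist [(0.95, array([ 0.3776, -0.2379,  0.2753]))]
fork_red_slot wrist []
seat scene [(0.62, array([ 0.5473, -0.2386,  0.2033]))]
collar_under scene [(0.55, array([ 0.5449, -0.2424,  0.2498]))]
fork_red_grip scene [(0.78, array([0.3414, 0.2896, 0.0222])), (0.55, array([ 0.3764, -0.2471,  0.275 ]))]
fork_red_slot scene [(0.9, array([ 0.453 , -0.2475,  0.2533]))]
seat top [(0.68, array([ 0.5409, -0.2429,  0.2029]))]
collar_under top [(0.63, array([ 0.546 , -0.2391,  0.2499])), (0.62, array([ 0.529 ,  0.4679, -0.0006]))]
fork_red_grip top [(0.51, array([0.3495, 0.2909, 0.0215]))]
fork_red_slot top [(0.62, array([ 0.3397,  0.3684, -0.0013])), (0.43, array([ 0.4477, -0.2425,  0.2537]))]
```

View pics/d.png

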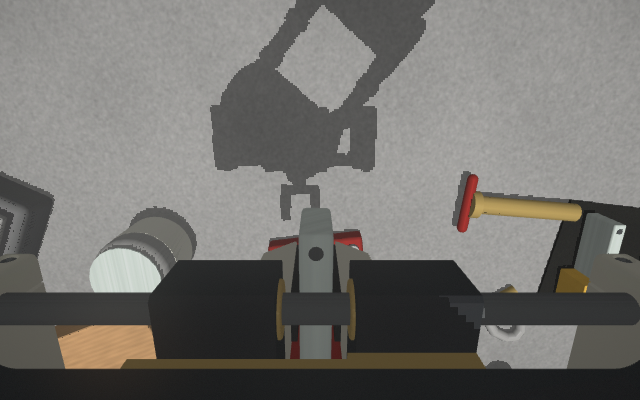

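The wrist camera looks backwards here: the handle is at (316,235) and the ram is out of view. I'll lower the fork in front of the head and check it from the scene and top cameras.

```bash
python3 -m inch '[0,0,-2,0,0.001,0.02,1, 0,0,-2,0,0.0018,0.051,1,0,0,-2,-0.012,0.0018,0.051,1,0,0,-2,-0.023,0.0018,0.051,1,0,0,-2,-0.023,0.0018,0.051,1]'
python3 - <<'E'
from h import *
p,r,s=tool(); print(p,r.as_matrix().round(3)[:2],s["ft_force"])
a=viewer.capture("scene");b=viewer.capture("top")
for c in ("scene","top"):
  for t in ("seat","collar_under","fork_red_grip","fork_red_slot"): print(t,c,find(t,c,2))
A=cv2.resize(a[150:250,200:300],None,fx=4,fy=4,interpolation=cv2.INTER_CUBIC)
B=cv2.resize(b[150:250,350:450],None,fx=4,fy=4,interpolation=cv2.INTER_CUBIC)
cv2.imwrite("pics/e.png",np.hstack([A,B]))
E
```

```text
time_s: 7.25
tool_pos: [0.4055, -0.2403, 0.2178]
tcp_rot: [-0.0, 1.0, -0.001, 0.001]
ft_force: [-0.4, -0.0, -2.1]
gripper_width: 0.0142
gripper_force: 30.0
[ 0.40546531 -0.24032555  0.21775498] [[-1.    -0.001  0.002]
 [-0.001  1.    -0.001]] [-0.3610328  -0.02187888 -2.11096799]
seat scene [(0.57, array([ 0.5462, -0.2423,  0.2034])), (0.55, array([0.5374, 0.1834, 0.0012]))]
collar_under scene [(0.57, array([ 0.5397, -0.2417,  0.25  ]))]
fork_red_grip scene [(0.85, array([ 0.4025, -0.2355,  0.2264]))]
fork_red_slot scene [(0.96, array([0.3407, 0.3619, 0.0029])), (0.79, array([ 0.4813, -0.2398,  0.2017]))]
seat top [(0.71, array([ 0.5425, -0.2431,  0.1995]))]
collar_under top [(0.72, array([ 0.4765, -0.2375,  0.2026])), (0.62, array([ 0.5475, -0.2397,  0.248 ]))]
fork_red_grip top [(0.6, array([0.346 , 0.2917, 0.0201]))]
fork_red_slot top [(0.7, array([0.3396, 0.3661, 0.0041])), (0.48, array([ 0.4752, -0.2354,  0.2037]))]
```

View pics/e.png

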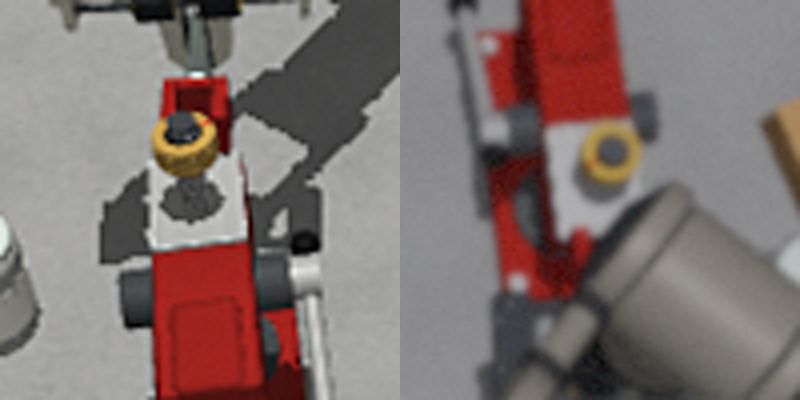

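The left crop shows the red fork end at scene columns 240–257 and the ram top at about (246,181). In the right crop the ram is at top-camera pixel (503,188). I'll check both against projections.

Run:
```python
from h import *
def proj(cam,p):
    c=viewer.calibration(cam);q=(np.array(c["view"])@np.r_[p,1])[:3]; return np.array([c["cx"]+c["fx"]*q[0]/-q[2],c["cy"]+c["fy"]*-q[1]/-q[2]])
A=lambda q:((q-[200,150])*4).round(1); B=lambda q:((q-[350,150])*4+[400,0]).round(1)
for n,p in dict(ramtop=[.544,-.241,.282],base=[.544,-.241,.2],coltop=[.544,-.241,.271],tipL=[.5025,-.2183,.2385],tipR=[.5025,-.2623,.2385],backL=[.4585,-.2183,.2385],backR=[.4585,-.2623,.2385]).items(): print(n,A(proj("scene",p)),B(proj("top",p)))
a=cv2.imread("pics/e.png")
# red rows extent of fork, brass collar extents
h=cv2.cvtColor(a,cv2.COLOR_BGR2HSV)
m=((h[...,0]<8)|(h[...,0]>172))&(h[...,1]>150)
for r in (80,86,92,98,104): u=np.where(m[r,:400])[0]; print(r,u.min(),u.max())
y=((h[...,0]>14)&(h[...,0]<30)&(h[...,1]>110))
for k in (0,400): v,u=np.where(y[:,k:k+400] & (np.arange(400)[None]<270)); print(u.min()+k,u.max()+k,v.min(),v.max())
```

```text
ramtop [177.6 116.6] [613.6 150.3]
base [193.9 200.7] [594.  172.3]
coltop [179.9 128.4] [610.8 153.4]
tipL [221.3 118.5] [574.5 218.4]
tipR [158.4 122.3] [634.7 217.5]
backL [222.9  76.3] [577.3 278.1]
backR [161.6  79.9] [637.8 277.1]
80 166 225
86 164 226
92 164 226
98 164 227
104 163 229
132 241 0 176
582 639 122 183
```

```bash
python3 -m inch '[0,0,0,-0.01,0,0,1,0,0,0,-0.02,0,0,1,0,0,0,-0.03,0,0,1,0,0,0,-0.037,0,0,1,0,0,0,-0.037,0,0,1]'
python3 -m inch '[0,0,0,-0.002,0,0,1,0,0,0,-0.004,0,0,1,0,0,0,-0.006,0,0,1,0,0,0,-0.008,0,0,1,0,0,0,-0.008,0,0,1]'
```

```text
time_s: 8.38
tool_pos: [0.4414, -0.2397, 0.2165]
tcp_rot: [-0.0, 1.0, 0.0, -0.0]
ft_force: [-0.0, 0.2, -1.7]
gripper_width: 0.0138
gripper_force: 30.0
time_s: 9.0
tool_pos: [0.449, -0.2398, 0.2167]
tcp_rot: [0.0, 1.0, 0.0, 0.0]
ft_force: [-0.3, -0.5, -1.8]
gripper_width: 0.0136
gripper_force: 30.0
```

```bash
python3 -m inch '[0,0,0,-0.004,0,0,1,0,0,0,-0.008,0,0,1,0,0,0,-0.012,0,0,1,0,0,0,-0.015,0,0,1,0,0,0,-0.017,0,0,1]'
python3 -m inch '[0,0,0,0,0,0.0005,1,0,0,0,0,0,0.001,1,0,0,0,0,0,0.001,1,0,0,0,0,0,0.0015,1,0,0,0,0,0,0.0015,1]'
python3 - <<'E'
from h import *
viewer.capture("scene");viewer.capture("top")
for c in ("scene","top"):
  for t in ("seat","fork_red_slot"): print(t,c,find(t,c,2))
E
```

```text
time_s: 9.62
tool_pos: [0.4661, -0.2398, 0.2166]
tcp_rot: [0.0, 1.0, 0.0, -0.0]
ft_force: [0.5, 0.0, -2.5]
gripper_width: 0.0137
gripper_force: 30.0
time_s: 10.25
tool_pos: [0.4659, -0.2399, 0.2154]
tcp_rot: [0.0, 1.0, -0.0, 0.0]
ft_force: [-1.0, -0.1, -1.2]
gripper_width: 0.0136
gripper_force: 30.0
seat scene [(0.93, array([ 0.5479, -0.2403,  0.2012])), (0.23, array([ 0.5454, -0.2422,  0.0054]))]
fork_red_slot scene [(0.71, array([ 0.5388, -0.2384,  0.1995])), (0.61, array([0.3421, 0.3638, 0.0015]))]
seat top [(0.79, array([ 0.5421, -0.2429,  0.1994]))]
fork_red_slot top [(0.78, array([0.3438, 0.3686, 0.0005])), (0.48, array([ 0.5364, -0.2377,  0.2029]))]
```

```bash
python3 -m inch '[0,0,0,-0.001,0,0,1,0,0,0,-0.002,0,0,1,0,0,0,-0.003,0,0,1,0,0,0,-0.003,0,0,1,0,0,0,-0.003,0,0,1]'
python3 -m inch '[0,0,0,-0.001,0,0,1,0,0,0,-0.002,0,0,1,0,0,0,-0.002,0,0,1,0,0,0,-0.002,0,0,1,0,0,0,-0.002,0,0,1]'
```

```text
time_s: 11.18
tool_pos: [0.4691, -0.2399, 0.2152]
tcp_rot: [0.0, 1.0, -0.0, 0.0]
ft_force: [-0.1, -0.9, -1.1]
gripper_width: 0.0138
gripper_force: 30.0
time_s: 11.8
tool_pos: [0.471, -0.2399, 0.2152]
tcp_rot: [0.0, 1.0, 0.0, 0.0]
ft_force: [-0.9, 0.5, -0.6]
gripper_width: 0.0137
gripper_force: 30.0
```

```bash
python3 -m inch '[0,0,0,0,0,0.0005,1,0,0,0,0,0,0.001,1,0,0,0,0,0,0.001,1,0,0,0,0,0,0.001,1,0,0,0,0,0,0.001,1]'
python3 -m inch '[0,0,0,0,0,0.0005,1,0,0,0,0,0,0.001,1,0,0,0,0,0,0.001,1,0,0,0,0,0,0.001,1,0,0,0,0,0,0.001,1]'
```

```text
time_s: 12.42
tool_pos: [0.471, -0.2399, 0.215]
tcp_rot: [0.0, 1.0, -0.0, 0.0]
ft_force: [-3.3, 1.7, 5.2]
gripper_width: 0.0139
gripper_force: 30.0
time_s: 13.05
tool_pos: [0.4709, -0.2399, 0.2149]
tcp_rot: [0.0, 1.0, -0.001, 0.001]
ft_force: [-5.4, 1.8, 11.7]
gripper_width: 0.0136
gripper_force: 30.0
```

```bash
python3 -m inch '[0,0,0,0,0,-0.0015,1,0,0,0,0,0,-0.0015,0.3,0,0,0,0,0,-0.0015,0.3,0,0,0,0,0,-0.0015,0.3,0,0,0,0,0,-0.0015,0.3]'
python3 -m inch '[0,0,0,0,0,-0.02,0.3,0,0,0,0,0,-0.06,0,0,0,0,0,0,-0.1,-0.3,0,0,0,0,0,-0.14,-0.6,0,0,0,0,0,-0.14,-0.6]'
python3 - <<'E'
from h import *
p,r,s=tool(); print(p,s["qpos"],s["gripper_width"],s["ft_force"],s["moment"])
w=viewer.capture("wrist");a=viewer.capture("scene");b=viewer.capture("top")
cv2.imwrite("pics/w1.png",w)
for c in ("scene","top","wrist"):
  for t in ("seat","collar_under","fork_red_slot","fork_red_grip"): print(t,c,find(t,c,2))
A=cv2.resize(a[150:250,200:300],None,fx=4,fy=4,interpolation=cv2.INTER_CUBIC)
cv2.imwrite("pics/f.png",np.hstack([A,cv2.resize(w,(400,250))[:,:].repeat(1,0) if 0 else cv2.copyMakeBorder(cv2.resize(w,(400,250)),0,150,0,0,0)]))
E
```

```text
time_s: 13.68
tool_pos: [0.4709, -0.2399, 0.2146]
tcp_rot: [0.0, 1.0, 0.0, -0.0]
ft_force: [-0.0, -0.0, 0.3]
gripper_width: 0.0321
gripper_force: 0.0
time_s: 14.3
tool_pos: [0.4718, -0.2405, 0.3579]
tcp_rot: [0.0, 1.0, -0.002, 0.003]
ft_force: [-0.2, -0.5, 0.1]
gripper_width: 0.0668
gripper_force: 0.0
[ 0.4718146  -0.2404762   0.35787159] [-6.16179747e-01  2.83707485e-01  1.27239840e+00  6.81965678e-05
  1.57876391e+00 -2.18659824e+00] 0.06683980246880672 [-0.1600211  -0.51636474  0.07930942] [0.04632511 0.01100016 0.09448396]
seat scene [(0.64, array([ 0.5477, -0.2387,  0.2019])), (0.52, array([5.398e-01, 1.842e-01, 2.000e-04]))]
collar_under scene [(0.65, array([ 0.5417, -0.239 ,  0.248 ])), (0.45, array([0.5319, 0.4652, 0.0015]))]
fork_red_slot scene [(0.57, array([ 0.5486, -0.2381,  0.1986]))]
fork_red_grip scene [(0.7, array([ 0.4675, -0.2367,  0.2255]))]
seat top [(0.93, array([ 0.5433, -0.246 ,  0.2009])), (0.27, array([ 0.5452, -0.2371,  0.2461]))]
collar_under top [(0.57, array([ 0.5395, -0.2373,  0.2023])), (0.45, array([ 0.5447, -0.2413,  0.2496]))]
fork_red_slot top [(0.7, array([0.3399, 0.367 , 0.0016])), (0.63, array([ 0.5432, -0.2374,  0.1983]))]
fork_red_grip top [(0.49, array([0.3496, 0.292 , 0.0196])), (0.47, array([ 0.4675, -0.24  ,  0.2228]))]
seat wrist [(0.96, array([ 0.5445, -0.235 ,  0.1956])), (0.44, array([0.4753, 0.0981, 0.0267]))]
collar_under wrist [(0.86, array([ 0.5427, -0.2441,  0.2446])), (0.53, array([ 0.5453, -0.2404, -0.0014]))]
fork_red_slot wrist [(0.56, array([ 0.5399, -0.2422,  0.1936])), (0.55, array([ 0.6005, -0.5083, -0.0079]))]
fork_red_grip wrist [(0.72, array([ 0.4677, -0.2363,  0.2214]))]
```

View pics/f.png

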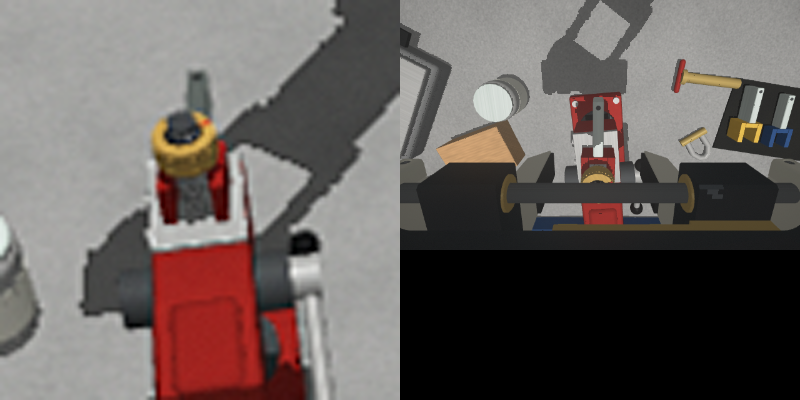

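The pictures show the fork seated round the ram under the collar: scene prongs at crop (165,195) and (220,195), with the handle pointing forwards. Next I'll go over the collar.

```bash
python3 -m inch '[0,0,0,-0.04,0,0,-0.6,0,0,0,-0.073,0,0,-0.6,0,0,0,-0.073,0,0.03,-0.6,0,0,0,-0.073,0,0.06,-0.6,0,0,0,-0.073,0,0.06,-0.6]'
python3 - <<'E'
from h import *
p,r,s=tool(); print(p,r.as_matrix().round(3),s["qpos"][5],s["gripper_width"],s["ft_force"],s["moment"],delta([.5445,-.2405,.259]))
E
```

```text
time_s: 15.68
tool_pos: [0.5431, -0.2393, 0.2925]
tcp_rot: [0.0, 1.0, 0.001, -0.002]
ft_force: [-0.6, 0.7, -0.7]
gripper_width: 0.0733
gripper_force: 0.0
[ 0.54305394 -0.23929178  0.29245944] [[-1.     0.    -0.004]
 [ 0.     1.     0.003]
 [ 0.004  0.003 -1.   ]] -2.1146811582781364 0.07325482963815103 [-0.60262862  0.67141296 -0.65422972] [ 0.02063491  0.00522885 -0.01440036] [-0.0016 -0.0013  0.0334]
```

```bash
python3 -m inch '[0,0,0,-0.001,-0.001,0.01,-0.6,0,0,0,-0.001,-0.001,0.022,-0.6,0,0,0,-0.001,-0.001,0.0335,-0.6,0,0,0,-0.001,-0.001,0.0335,-0.6,0,0,0,-0.001,-0.001,0.0335,-0.6]'
python3 -m inch '[0,0,0,0,0,0,1,0,0,0,0,0,0,1,0,0,0,0,0,0,1,0,0,0,0,0,0,1,0,0,0,0,0,0,1]' 5
python3 - <<'E'
from h import *
for i in range(4):
  p,r,s=tool(); print(p.round(4),s["qpos"][5],s["gripper_width"],np.round(s["ft_force"],2),np.round(s["moment"],3)); viewer.capture("wrist")
E
```

```text
time_s: 16.3
tool_pos: [0.5451, -0.241, 0.2615]
tcp_rot: [0.0, 1.0, -0.0, 0.0]
ft_force: [-0.1, -0.7, 0.8]
gripper_width: 0.0737
gripper_force: 0.0
time_s: 16.92
tool_pos: [0.5449, -0.2408, 0.2613]
tcp_rot: [0.0, 1.0, 0.0, 0.0]
ft_force: [-0.3, 1.1, 1.2]
gripper_width: 0.0438
gripper_force: 5.0
[ 0.5449 -0.2408  0.2613] -2.1152744461424646 0.043839296004497465 [-0.33  1.08  1.2 ] [ 0.235  0.066 -0.047]
[ 0.5449 -0.2407  0.2613] -2.1152876801245846 0.043950981587460185 [0.04 1.36 0.89] [ 0.173  0.016 -0.021]
[ 0.5449 -0.2408  0.2613] -2.115269950399236 0.04364758694855094 [-0.62  1.35  1.05] [ 0.235  0.002 -0.   ]
[ 0.5449 -0.2408  0.2613] -2.11526774975922 0.044059521215258676 [-1.4   1.8   0.72] [0.229 0.037 0.015]
```

```bash
cat > m.py <<'E'
from h import *
F=[];M=[]
for i in range(4):
    p,r,s=tool();F.append(s["ft_force"]);M.append(s["moment"]);viewer.capture("wrist")
print(p.round(4),round(s["qpos"][5],4),round(s["gripper_width"],4),np.mean(F,0).round(2),np.mean(M,0).round(3),s["time_s"])
E
python3 -m inch '[0,0,0,0,0,0,1,0,0,10,0,0,0.00111,1,0,0,20,0,0,0.00222,1,0,0,30,0,0,0.00333,1,0,0,30,0,0,0.00333,1]' 3; python3 m.py
```

```text
time_s: 17.75
tool_pos: [0.5453, -0.2403, 0.2578]
tcp_rot: [0.258, 0.966, 0.001, 0.0]
ft_force: [2.6, 3.6, 0.2]
gripper_width: 0.044
gripper_force: 3.0
[ 0.5454 -0.2404  0.2579] -1.5948 0.0439 [3.09 3.84 0.44] [ 0.668 -0.453 -0.044] 17.9
```

```bash
python3 -m inch '[0,0,0,0,0.0008,0,1,0,0,0,0,0.0008,0,1,0,0,5,0,0.0008,0.00056,1,0,0,10,0,0.0008,0.00111,1,0,0,10,0,0.0008,0.00111,1]' 3; python3 m.py
```

```text
time_s: 18.58
tool_pos: [0.5455, -0.2402, 0.2567]
tcp_rot: [0.342, 0.94, 0.0, 0.0]
ft_force: [2.2, 2.7, -0.2]
gripper_width: 0.0437
gripper_force: 3.0
[ 0.5455 -0.2402  0.2568] -1.4175 0.0438 [ 2.73  2.22 -0.18] [ 0.39  -0.537 -0.03 ] 18.725
```

```bash
python3 -m inch '[0,0,0,0,0.0012,0,1,0,0,0,0,0.0012,0,1,0,0,5,0,0.0012,0.00056,1,0,0,10,0,0.0012,0.00111,1,0,0,10,0,0.0012,0.00111,1]' 3; python3 m.py
```

```text
time_s: 19.4
tool_pos: [0.5456, -0.2399, 0.2556]
tcp_rot: [0.423, 0.906, -0.001, -0.0]
ft_force: [-1.1, -2.6, 0.6]
gripper_width: 0.0435
gripper_force: 3.0
[ 0.5456 -0.2399  0.2556] -1.2408 0.044 [-1.67 -3.5   0.37] [-0.597  0.311 -0.022] 19.55
```

```bash
python3 -m inch '[0,0,0,0,-0.0006,0,1,0,0,0,0,-0.0006,0,1,0,0,3,0,-0.0006,0.00033,1,0,0,6,0,-0.0006,0.00067,1,0,0,6,0,-0.0006,0.00067,1]' 3; python3 m.py
python3 -m inch '[0,0,2,0,0,0.00022,1,0,0,4,0,0,0.00044,1,0,0,6,0,0,0.00067,1,0,0,6,0,0,0.00067,1,0,0,6,0,0,0.00067,1]' 3; python3 m.py
```

```text
time_s: 20.23
tool_pos: [0.5456, -0.2397, 0.2549]
tcp_rot: [0.469, 0.883, -0.0, -0.0]
ft_force: [-1.1, -3.0, -0.7]
gripper_width: 0.0438
gripper_force: 3.0
[ 0.5456 -0.2397  0.2549] -1.1365 0.0441 [-0.86 -3.75 -0.9 ] [-0.685  0.214  0.01 ] 20.375
time_s: 21.05
tool_pos: [0.5456, -0.2395, 0.2543]
tcp_rot: [0.515, 0.857, 0.0, -0.0]
ft_force: [-1.3, -3.1, -1.5]
gripper_width: 0.0438
gripper_force: 3.0
[ 0.5456 -0.2396  0.2543] -1.0309 0.0439 [-1.16 -3.39 -1.53] [-0.641  0.106 -0.026] 21.2
```

```bash
python3 -m inch '[0,0,0,-0.0006,-0.0005,0,1,0,0,2,-0.0006,-0.0005,0.00022,1,0,0,4,-0.0006,-0.0005,0.00044,1,0,0,6,-0.0006,-0.0005,0.00067,1,0,0,6,-0.0006,-0.0005,0.00067,1]' 3; python3 m.py
python3 -m inch '[0,0,2,0,0,0.00022,1,0,0,4,0,0,0.00044,1,0,0,6,0,0,0.00067,1,0,0,6,0,0,0.00067,1,0,0,6,0,0,0.00067,1]' 3; python3 m.py
```

```text
time_s: 21.88
tool_pos: [0.5457, -0.2398, 0.2536]
tcp_rot: [0.559, 0.829, 0.001, -0.0]
ft_force: [2.2, 4.3, -1.5]
gripper_width: 0.0438
gripper_force: 3.0
[ 0.5458 -0.24    0.2536] -0.9275 0.0439 [ 2.61  3.78 -2.03] [ 0.607 -0.413  0.042] 22.025
time_s: 22.7
tool_pos: [0.5459, -0.2403, 0.2528]
tcp_rot: [0.602, 0.799, 0.0, 0.0]
ft_force: [4.5, 3.9, -2.7]
gripper_width: 0.0439
gripper_force: 3.0
[ 0.5459 -0.2403  0.2528] -0.8227 0.044 [ 4.35  3.37 -2.39] [ 0.472 -0.605  0.028] 22.85
```

```bash
python3 -m inch '[0,0,1,0,0,0.0002,1,0,0,2,0,0,0.0004,1,0,0,4,0,0,0.0006,1,0,0,4,0,0,0.0006,1,0,0,4,0,0,0.0006,1]' 3; python3 m.py
python3 -m inch '[0,0,1,0,0,0.0001,1,0,0,2,0,0,0.0002,1,0,0,4,0,0,0.00044,1,0,0,4,0,0,0.00044,1,0,0,4,0,0,0.00044,1]' 3; python3 m.py
```

```text
time_s: 23.52
tool_pos: [0.546, -0.2404, 0.2523]
tcp_rot: [0.629, 0.777, 0.0, 0.0]
ft_force: [4.9, 3.1, -2.6]
gripper_width: 0.044
gripper_force: 3.0
[ 0.546  -0.2404  0.2523] -0.7529 0.0438 [ 4.37  3.22 -2.69] [ 0.443 -0.622  0.041] 23.675
time_s: 24.35
tool_pos: [0.546, -0.2405, 0.2519]
tcp_rot: [0.656, 0.755, 0.0, 0.001]
ft_force: [4.8, 1.9, -2.6]
gripper_width: 0.0436
gripper_force: 3.0
[ 0.546  -0.2405  0.2519] -0.6831 0.0438 [ 4.64  2.2  -2.5 ] [ 0.38  -0.694  0.022] 24.5
```

Run:
```python
from h import *
a=viewer.capture("scene");w=viewer.capture("wrist")
A=cv2.resize(a[150:225,210:285],(400,400),interpolation=cv2.INTER_CUBIC)
W=cv2.resize(w[200:400,220:420],(400,400),interpolation=cv2.INTER_CUBIC)
cv2.imwrite("pics/g.png",np.hstack([A,W]))
```

```text
(no output)
```

View pics/g.png

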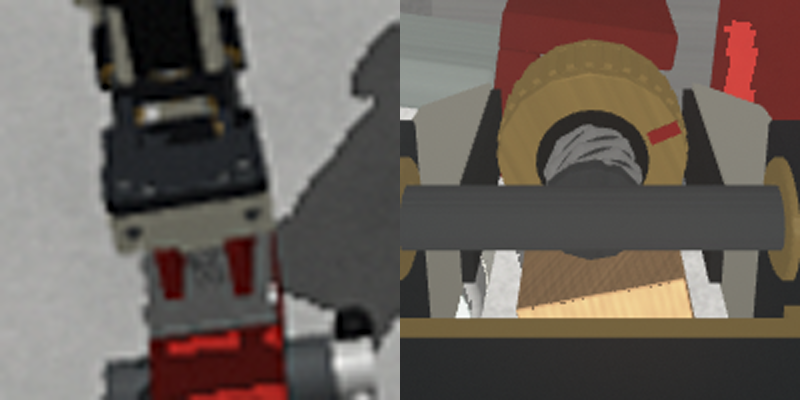

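The right crop (wrist) shows the collar's red mark at crop (665,133), still to the right as at the start, so the collar is turning with the gripper. I'll track that mark for slip.

```bash
cat >> m.py <<'E'
def mark():
    w=viewer.capture("wrist")[250:300,315:375].astype(int)
    m=(w[...,2]>110)&(w[...,1]<70)&(w[...,0]<80)
    v,u=np.where(m); return len(u),(u.mean()+315).round(2),(v.mean()+250).round(2)
print(mark())
E
python3 m.py
python3 -m inch '[0,0,1,0,0,0.0001,1,0,0,2,0,0,0.0002,1,0,0,4,0,0,0.00044,1,0,0,4,0,0,0.00044,1,0,0,4,0,0,0.00044,1]' 3; python3 m.py
python3 -m inch '[0,0,1,0,0,0.0001,1,0,0,2,0,0,0.0002,1,0,0,4,0,0,0.00044,1,0,0,4,0,0,0.00044,1,0,0,4,0,0,0.00044,1]' 3; python3 m.py
```

```text
[ 0.546  -0.2405  0.2519] -0.6831 0.0438 [ 4.67  2.99 -2.82] [ 0.371 -0.649  0.012] 24.8
(96, np.float64(351.56), np.float64(266.02))
time_s: 25.52
tool_pos: [0.5461, -0.2405, 0.2514]
tcp_rot: [0.682, 0.731, 0.0, 0.001]
ft_force: [4.2, 1.7, -2.1]
gripper_width: 0.0437
gripper_force: 3.0
[ 0.5461 -0.2405  0.2514] -0.6133 0.0439 [ 4.28  2.42 -2.22] [ 0.338 -0.685 -0.013] 25.675
(94, np.float64(351.65), np.float64(265.94))
time_s: 26.4
tool_pos: [0.5461, -0.2404, 0.251]
tcp_rot: [0.707, 0.707, 0.001, 0.001]
ft_force: [4.6, 2.8, -3.2]
gripper_width: 0.0436
gripper_force: 3.0
[ 0.5461 -0.2404  0.251 ] -0.5435 0.0437 [ 4.46  3.07 -2.15] [ 0.439 -0.712  0.051] 26.55
(97, np.float64(351.52), np.float64(265.96))
```

```bash
sed -i 's/range(4)/range(2)/' m.py; for i in 1; do python3 -m inch '[0,0,1,0,0,0.0001,1,0,0,2,0,0,0.0002,1,0,0,3,0,0,0.00033,1,0,0,3,0,0,0.00033,1,0,0,3,0,0,0.00033,1]' 3 >/dev/null; python3 m.py; done
python3 -m inch '[0,0,1,0,0,0.0001,1,0,0,2,0,0,0.0002,1,0,0,3,0,0,0.00033,1,0,0,3,0,0,0.00033,1,0,0,3,0,0,0.00033,1]' 3 >/dev/null; python3 m.py
python3 -m inch '[0,0,1,0,0,0.0001,1,0,0,2,0,0,0.0002,1,0,0,3,0,0,0.00033,1,0,0,3,0,0,0.00033,1,0,0,3,0,0,0.00033,1]' 3 >/dev/null; python3 m.py
```

```text
[ 0.5461 -0.2406  0.2511] -0.491 0.0437 [ 4.25  3.03 -0.51] [ 0.399 -0.67   0.066] 27.325
(96, np.float64(350.67), np.float64(263.95))
[ 0.5461 -0.2406  0.251 ] -0.4385 0.044 [4.45 2.85 0.45] [ 0.367 -0.72   0.051] 28.1
(97, np.float64(349.86), np.float64(262.32))
[ 0.5461 -0.2408  0.2508] -0.386 0.0439 [5.07 2.41 2.74] [ 0.307 -0.694  0.045] 28.875
(100, np.float64(348.94), np.float64(260.8))
```

The mark now slides back about 2 px per 3°, and Fz and the moment have risen: the buffer is bearing on the fork and the fingers are slipping lightly. I'll release and lift off.

```bash
python3 -m inch '[0,0,0,0,0,-0.0002,1,0,0,0,0,0,-0.0002,0,0,0,0,0,0,-0.0002,-0.5,0,0,0,0,0,-0.0002,-0.6,0,0,0,0,0,-0.0002,-0.6]'
python3 m.py
python3 -m inch '[0,0,0,0,0,-0.01,-0.6,0,0,0,0,0,-0.04,-0.6,0,0,0,0,0,-0.08,-0.6,0,0,0,0,0,-0.10,-0.6,0,0,0,0,0,-0.10,-0.6]'
python3 - <<'E'
from h import *
p,r,s=tool(); print(p,s["qpos"],r.as_matrix().round(3))
a=viewer.capture("scene");w=viewer.capture("wrist")
for t in ("collar_under","fork_red_slot","fork_red_grip"):
  for c in ("scene","wrist"): print(t,c,find(t,c,2))
A=cv2.resize(a[150:225,210:285],(400,400),interpolation=cv2.INTER_CUBIC)
W=cv2.resize(w[0:400,120:520],(400,400))
cv2.imwrite("pics/i.png",np.hstack([A,W]))
E
```

```text
time_s: 29.6
tool_pos: [0.5452, -0.2406, 0.2501]
tcp_rot: [0.761, 0.649, -0.0, -0.0]
ft_force: [0.5, -0.4, -0.1]
gripper_width: 0.0709
gripper_force: 0.0
[ 0.5453 -0.2406  0.2502] -0.3862 0.0724 [-0.09 -0.53 -0.03] [-0.085  0.098 -0.012] 29.65
(100, np.float64(350.82), np.float64(261.65))
time_s: 30.38
tool_pos: [0.5459, -0.2407, 0.3525]
tcp_rot: [0.761, 0.649, 0.001, 0.002]
ft_force: [-1.5, 0.1, -0.5]
gripper_width: 0.0738
gripper_force: 0.0
[ 0.54594201 -0.24068192  0.35253933] [-5.43647729e-01  4.24560845e-01  1.08070384e+00  4.01642005e-05
  1.63186733e+00 -3.86225063e-01] [[ 0.157  0.988  0.004]
 [ 0.988 -0.157 -0.002]
 [-0.002  0.004 -1.   ]]
collar_under scene [(0.58, array([ 0.543 , -0.2415,  0.2421]))]
collar_under wrist [(0.81, array([ 0.5421, -0.2441,  0.2348]))]
fork_red_slot scene [(0.86, array([0.3422, 0.3635, 0.0018])), (0.62, array([ 0.5422, -0.2376,  0.1981]))]
fork_red_slot wrist []
fork_red_grip scene [(0.73, array([ 0.4682, -0.2405,  0.2225])), (0.62, array([0.3408, 0.292 , 0.0203]))]
fork_red_grip wrist [(0.86, array([ 0.4672, -0.2397,  0.22  ]))]
```

View pics/i.png

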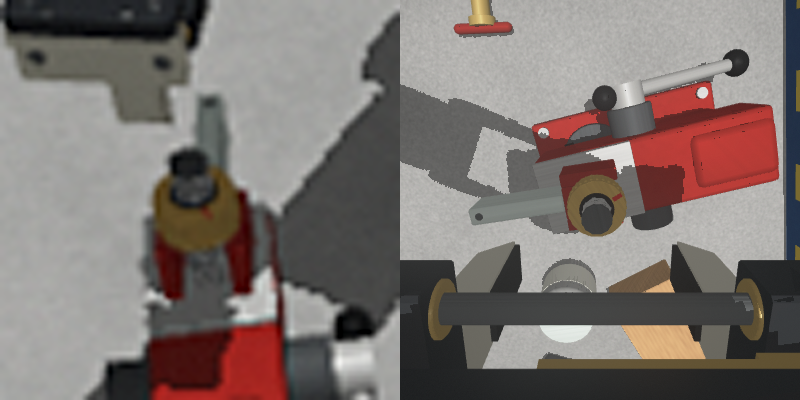

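The fork lies flat with its handle to the front and the collar down on it, mark visible at wrist crop (615,198). Next I'll regrip the handle.

```bash
python3 -m inch '[0,0,-10.5,-0.0113,-0.0742,0,-0.2,0,0,-21,-0.0113,-0.0742,0,0,0,0,-31.5,-0.0113,-0.0742,0,0.2,0,0,-42,-0.0113,-0.0742,0,0.2,0,0,-52,-0.0113,-0.0742,0,0.2]' >/dev/null
python3 -m inch '[0,0,-10.5,0,0,0,0.2,0,0,-21,0,0,0,0.2,0,0,-31.5,0,0,0,0.2,0,0,-42,0,0,0,0.2,0,0,-47,0,0,0,0.2]'
python3 - <<'E'
from h import *
p,r,s=tool(); print(p,r.as_matrix().round(3)[:2],s["qpos"][5],delta([.470,-.240,.2155]))
w=viewer.capture("wrist")
for t in ("fork_red_grip",): print(find(t,"wrist",2))
cv2.imwrite("pics/j.png",w)
g=w.min(2); g=cv2.cvtColor(w,cv2.COLOR_BGR2HSV); cv2.imwrite("pics/k.png",w[100:330,200:440])
E
```

```text
time_s: 32.02
tool_pos: [0.4703, -0.2399, 0.35]
tcp_rot: [-0.002, 1.0, 0.0, -0.0]
ft_force: [-0.3, 0.6, 0.1]
gripper_width: 0.0369
gripper_force: 0.0
[ 0.47033632 -0.23989898  0.35000469] [[-1.    -0.004 -0.   ]
 [-0.004  1.     0.   ]] -2.191244941278118 [ 3.000e-04 -1.000e-04  1.345e-01]
[(0.68, array([ 0.4701, -0.2399,  0.2203]))]
```

View pics/j.png

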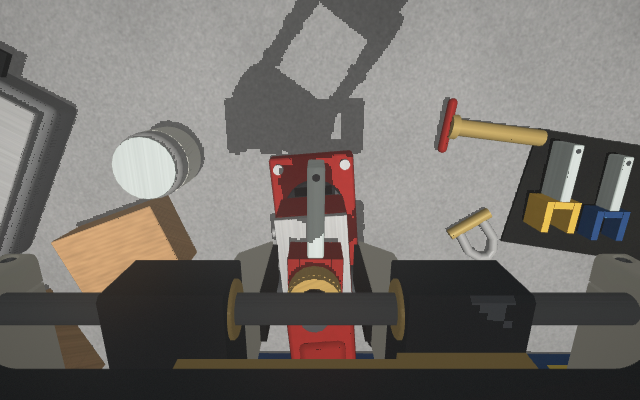

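The handle is centred at (316,205) between the fingers. I'll descend, grip and draw the fork straight back.

```bash
python3 -m inch '[0,0,0,0,0,0.05,0.2,0,0,0,0,0,0.10,0.2,0,0,0,0,0,0.125,0.2,0,0,0,0,0,0.1345,0.2,0,0,0,0,0,0.1345,0.2]'
python3 -m inch '[0,0,0,0,0,0,0.2,0,0,0,0,0,0,1,0,0,0,0,0,0,1,0,0,0,0,0,0,1,0,0,0,0,0,0,1]' 30
python3 -m inch '[0,0,0,0.006,0,0,1,0,0,0,0.013,0,0,1,0,0,0,0.022,0,0,1,0,0,0,0.032,0,0,1,0,0,0,0.045,0,0,1]'
```

```text
time_s: 32.75
tool_pos: [0.4705, -0.24, 0.2159]
tcp_rot: [0.001, 1.0, 0.0, 0.0]
ft_force: [-0.3, 0.5, 0.2]
gripper_width: 0.0368
gripper_force: 0.0
time_s: 33.38
tool_pos: [0.4705, -0.24, 0.2161]
tcp_rot: [0.0, 1.0, -0.0, 0.0]
ft_force: [-0.8, -0.1, 2.7]
gripper_width: 0.0141
gripper_force: 30.0
time_s: 34.0
tool_pos: [0.4254, -0.24, 0.2159]
tcp_rot: [0.0, 1.0, -0.0, 0.001]
ft_force: [1.9, -0.1, 0.4]
gripper_width: 0.014
gripper_force: 30.0
```

```bash
python3 -m inch '[0,0,0,0.015,0,0,1,0,0,0,0.03,0,0,1,0,0,0,0.045,0,0,1,0,0,0,0.045,0,-0.02,1,0,0,0,0.045,0,-0.055,1]'
python3 - <<'E'
from h import *
p,r,s=tool(); print(p,s["ft_force"],s["gripper_width"])
b=viewer.capture("top");a=viewer.capture("scene")
for t in ("collar_under","mat","fork_blue_grip","fork_yellow_grip"):
  for c in ("scene","top"): print(t,c,find(t,c,2))
E
```

```text
time_s: 34.62
tool_pos: [0.3785, -0.2393, 0.27]
tcp_rot: [0.001, 1.0, 0.001, -0.002]
ft_force: [0.5, -0.6, -1.9]
gripper_width: 0.0137
gripper_force: 30.0
[ 0.37852062 -0.2392837   0.27004825] [ 0.54996413 -0.59906327 -1.88129225] 0.013675843597889027
collar_under scene [(0.67, array([ 0.5427, -0.2408,  0.237 ]))]
collar_under top [(0.58, array([0.5991, 0.0007, 0.0022])), (0.54, array([ 0.5454, -0.2422,  0.2369]))]
mat scene []
mat top [(0.75, array([0.5418, 0.177 , 0.0024]))]
fork_blue_grip scene [(0.72, array([0.4937, 0.178 , 0.0216]))]
fork_blue_grip top [(0.64, array([0.5965, 0.002 , 0.0025])), (0.54, array([ 0.5496, -0.2406,  0.0008]))]
fork_yellow_grip scene []
fork_yellow_grip top [(0.76, array([0.4727, 0.0946, 0.0306])), (0.38, array([0.5286, 0.4618, 0.0032]))]
```

```bash
python3 -m inch '[0,0,0,-0.0,0.055,0,1,0,0,0,-0.025,0.11,0,1,0,0,0,-0.037,0.165,0,1,0,0,0,-0.05,0.22,0,1,0,0,0,-0.062,0.275,0,1]' >/dev/null
python3 -m inch '[0,0,2,-0.013,0.055,0,1,0,0,2,-0.026,0.11,0,1,0,0,2,-0.04,0.165,0,1,0,0,2,-0.0645,0.2295,0,1,0,0,2,-0.0645,0.2295,0,1]'
python3 - <<'E'
from h import *
p,r,s=tool(); print(p,r.as_matrix().round(3)[:2],delta([.505,.265,.0215]))
E
```

```text
time_s: 36.38
tool_pos: [0.5072, 0.2681, 0.2691]
tcp_rot: [0.016, 1.0, 0.0, -0.001]
ft_force: [0.3, -0.4, -2.0]
gripper_width: 0.0135
gripper_force: 30.0
[0.50721666 0.26809513 0.26909591] [[-1.     0.031 -0.002]
 [ 0.031  1.     0.   ]] [ 0.0017 -0.0033  0.2476]
```

```bash
python3 -m inch '[0,0,0,0.001,-0.002,0.06,1,0,0,0,0.001,-0.002,0.12,1,0,0,0,0.001,-0.002,0.18,1,0,0,0,0.001,-0.002,0.23,1,0,0,0,0.001,-0.002,0.242,1]'
python3 -m inch '[0,0,0,0,0,0.002,1,0,0,0,0,0,0.004,1,0,0,0,0,0,0.006,1,0,0,0,0,0,0.0065,1,0,0,0,0,0,0.0065,1]'
```

```text
time_s: 37.0
tool_pos: [0.5037, 0.2612, 0.0256]
tcp_rot: [0.018, 1.0, -0.001, -0.003]
ft_force: [-0.3, 0.3, -1.7]
gripper_width: 0.0136
gripper_force: 30.0
time_s: 37.62
tool_pos: [0.5062, 0.2627, 0.0227]
tcp_rot: [0.018, 1.0, 0.0, 0.0]
ft_force: [-0.2, -0.6, -2.2]
gripper_width: 0.0138
gripper_force: 30.0
```

```bash
python3 -m inch '[0,0,0,0,0,0.001,1,0,0,0,0,0,0.002,1,0,0,0,0,0,0.003,1,0,0,0,0,0,0.003,1,0,0,0,0,0,0.003,1]'
```

```text
time_s: 38.25
tool_pos: [0.506, 0.2626, 0.0201]
tcp_rot: [0.018, 1.0, 0.0, 0.0]
ft_force: [-4.0, -0.9, 6.1]
gripper_width: 0.0138
gripper_force: 30.0
```

On the mat. I'll release and rise.

```bash
python3 -m inch '[0,0,0,0,0,-0.0008,1,0,0,0,0,0,-0.0008,0.2,0,0,0,0,0,-0.0008,0.2,0,0,0,0,0,-0.0008,0.2,0,0,0,0,0,-0.0008,0.2]'
python3 -m inch '[0,0,0,0,0,-0.02,0.2,0,0,0,0,0,-0.06,0.2,0,0,0,0,0,-0.12,0.2,0,0,0,0,0,-0.18,0.2,0,0,0,0,0,-0.2,0.2]'
python3 - <<'E'
from h import *
w=viewer.capture("wrist");a=viewer.capture("scene")
print(find("fork_red_slot","wrist"),find("fork_red_slot","scene"),find("collar_under","scene"),find("mat","scene"))
A=cv2.resize(a[150:270,200:440],(600,300),interpolation=cv2.INTER_CUBIC)
cv2.imwrite("pics/z.png",np.vstack([A,cv2.resize(w,(600,300))]))
E
```

```text
time_s: 38.88
tool_pos: [0.5061, 0.2626, 0.0201]
tcp_rot: [0.018, 1.0, 0.0, 0.0]
ft_force: [-0.9, -0.3, 0.4]
gripper_width: 0.0365
gripper_force: 0.0
time_s: 39.5
tool_pos: [0.5074, 0.2631, 0.2246]
tcp_rot: [0.018, 1.0, 0.001, 0.003]
ft_force: [-0.0, -0.3, -0.3]
gripper_width: 0.0365
gripper_force: 0.0
[(0.91, array([ 0.576 ,  0.2557, -0.0044])), (0.37, array([0.4998, 0.2634, 0.0225]))] [(0.82, array([0.3431, 0.3641, 0.0043])), (0.71, array([ 0.5392, -0.2395,  0.2403])), (0.69, array([0.5794, 0.261 , 0.0065]))] [(0.62, array([ 0.5428, -0.2406,  0.2407]))] [(0.78, array([0.5394, 0.1841, 0.0019])), (0.66, array([ 0.4408, -0.0026, -0.0014]))]
```

View pics/z.png

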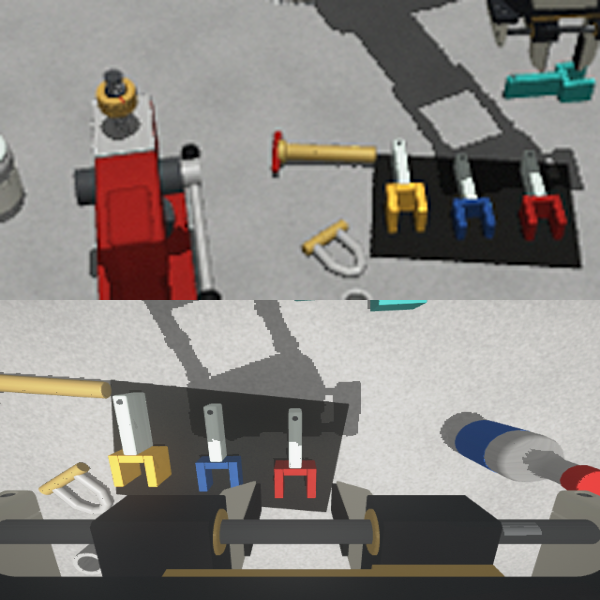

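The red fork stands upright on the mat at (295,460) beside the untouched blue and yellow forks, and the collar stands low on the ram at (115,95).

```bash
python3 -c "
from plant import ctrl
print(ctrl.close_job())"
```

```text
the job is handed in; nothing more can be done
None
```

The job is handed in but no verdict came back: the collar was turned down until its buffer bore lightly on the red fork (felt as the fingers slipping, load not measured), and the fork was drawn out and now stands on the black mat.

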